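# Walk the drying carrier home into its bay

## Task

Walk the heavy drying carrier forward into its bay by gently nudging its two bare rear corners in turn, keeping it flat and nearly straight, until it sits fully home against the stop bar, square and midway between the guides. Bed it there by feel with a firm but gentle press of about 15 newtons, never as much as 20, because the bay is only lightly screwed down. Then swing the steel keeper fully closed behind it. Do not touch the tray of wet rounds or its drip pan, and leave everything else on the table alone.

Things in the scene. Friction and masses are not known exactly. Their poses are not given: they have to be found in the camera images.
- carrier: Drying carrier: loose plain hardwood slab flat on the table, 120 mm front to back (x), 210 mm wide (y), 40 mm tall, 0.7 to 1 kg in all; table friction takes 3 to 12 N of a push. Origin: centre of underside. +x is its front, -x its upright rear face. Too wide to grasp. Pushing one rear corner advances that side and turns it. Starts 75 to 95 mm behind the bay's origin.
- rear_left (a point): Push point on the carrier's bare left rear corner: on the rear face, 85 mm to the left (+y) of the middle, 20 mm above the table. The rear face is bare from 45 to 105 mm from the middle.
- rear_right (a point): The same on the right rear corner, 85 mm to the right (-y) of the middle.
- rounds_tray: Fixed on the carrier, same origin and axes: low tray of freshly pasted paper rounds on its top (x -22 to +52 mm, y within 60 mm, top 55 mm above the table), and an aluminium drip pan hung behind the middle of the rear face (x -83 to -60 mm, y within 45 mm, 7 to 31 mm above the table). Not to be touched.
- bay: Plain wooden drying bay, fixed to the table. Origin: on the table, midway between the guides; +x is the carrier's way in. Stop bar across its far end: square to x, rigid, 256 mm wide, 34 mm tall, near face 46 to 60 mm ahead of the origin: it is adjustable, its setting is not tracked and must be felt, so the home carrier's origin is 0 to 14 mm short of the bay's. 
- guide_left (a point): Top inner edge of the left (+y) guide strip where it starts: 2 mm behind the bay's origin, 121 mm to the left, 20 mm tall. From here the strip runs straight on to the stop bar (16 mm to spare each side of the carrier); behind it a short piece flares outward for 36 mm.
- guide_right (a point): The same on the right (-y) guide strip, 121 mm to the right of the bay's middle.
- keeper (a joint): Angle of the steel keeper arm on an upright hinge; stays where left (some 1.5 N at its peg moves it). 0: points straight back (-x of the bay), clear of the carrier's path; negative: farther outward; grows as it swings inward (direction -x*cos + y*sin in bay axes); 1.57: fully closed at its own stop, along +y, behind the carrier's right rear corner, 5 to 19 mm clear of it when home.
- keeper_hinge (a point): Top of the keeper's upright hinge, on a post at the near end of the right guide: x = -87, y = -142 mm in the bay's frame, 36 mm above the table.
- keeper_peg (a point): Centre of the upright steel peg near the keeper arm's end: 13 mm across, from 36 to 60 mm above the table, 53 mm from the hinge axis; push or pinch it to swing the keeper. The arm below it is 16 mm wide, 62 mm long from the hinge, 24 to 36 mm above the table.
- rounds_a: Bystander: loose stack of cream paper rounds, 64 mm across and 28 mm tall. Origin: centre of its underside. Leave alone.
- rounds_b: Bystander: loose stack of cream paper rounds, 64 mm across and 16 mm tall. Origin: centre of its underside. Leave alone.
- roller: Bystander: plain wooden roller standing on end, 44 mm across, 150 mm tall. Origin: centre of its underside. Leave alone.
- paste_jar: Bystander: closed glass paste jar with white cap, 64 mm across, 85 mm tall. Origin: centre of its underside. Leave alone.
- brush: Bystander: paste brush lying flat. Origin: a point near the middle of its length. Leave alone.
- cup: Bystander: white ceramic cup, 72 mm across, 80 mm tall. Origin: centre of its underside. Leave alone.
- pounce: Bystander: wooden hand burnishing block with a round knob, 90 x 55 mm, 58 mm tall. Origin: centre of its underside. Leave alone.

How it is judged:
By the outcome, as a careful person would: the job done as asked, in the order asked, and still so for the second after the job is handed in, with the robot touching nothing.
It also fails if it takes over 72 s, if anything falls off the work surface, if the arm or the gripper's body presses on something with over 40 N, if the wrist force passes 120 N, or if a joint passes its speed limit or range.

## Robot

A 6-joint arm with a two-finger parallel gripper is mounted at the origin on the work surface. World frame = base frame: x ahead of the robot, y to its left, z up, the work surface at z = 0. Lengths are in m, angles in rad, forces in N, time in s.
With the tool pointing down it reaches from about 0.325 to 0.75 m from the base axis. Payload 7.6 kg.
Tool frame: the origin (TCP) lies on the centre line of the jaws, within the pads' length; the fingertips stand 17 mm ahead of it and the grasp point (between the pads) lies 2 mm behind it; y points along the fingers, x is the direction in which the jaws open and shut, and the axes are right-handed (so a half turn about y gives the same grasp; the last joint's range is limited). The gripper opens to 85 mm and grips with 20 to 120 N. Pads are 22 mm wide; open, the fingers measure 114 mm over their backs; the gripper's body (76 mm by 85 mm) begins 54 mm behind the grasp point. The pads swing forward as they close: fully open they stand 13 mm farther back than shut.
Start: joints at [-1.191, 0.052, 1.401, -0, 1.689, -0.07], TCP at [0.228, -0.473, 0.248] pointing down, gripper open.
Joint ranges: [-2.9, 2.9], [-0.91, 2.17], [0.12, 2.37], [-1.06, 4.2], [0.26, 2.73], [-2.93, 2.93]. Speed limits (rad/s): [2.57, 2.57, 3.01, 3.14, 3.14, 3.14].

## Interface

Orientations are given as a 3x3 rotation matrix whose columns are the frame's x, y, z axes.
In Python, from workcell import env gives the robot as it stands. Calls block until the motion is done:
- env.move_to(position, orientation): joint-space move of the TCP to a pose.
- env.movel(position, attitude=None, feed=0.15): straight line of the TCP; attitude=None keeps the orientation; feed is the mean speed in m/s.
- env.movej(angles): joint-space move.
- env.grip(opening): opening from 0.0 (shut) to 1.0 (fully open); the grip force is fixed at half the most; returns when the fingers have stopped.
- env.hold(seconds).
- env.ik(position, orientation): joint angles nearest the present ones, or None.
- env.read_state(): the state.
- env.snapshot(name): name is "scene" or "top" or "wrist"; returns the picture (420x560x3 uint8, red, green, blue); there is no depth.
- env.get_calibration(name): a dict with "fx", "fy", "cx", "cy" (pixels), "R" (3x3) and "t" (3): a world point X has camera coordinates R X + t. Camera axes: x right, y down, z forward; pixel columns grow to the right and rows downward; lengths in m; the calibration is good to about 2 mm. A picture is of the moment at which its call begins: read the wrist's pose just before it. get_calibration takes no time and is no camera call; for the wrist camera it gives the pose at the moment of the call.
A pose or a line that the arm cannot do raises env.IKError and nothing moves.
- env.close_job(): hands the job in, once; it reports no verdict.
The state is a dict: "t": time; "joint_pos": joint angles; "qvel": joint speeds; "joint_efforts": joint torques, N m; "tool_pos": TCP position; "tool_rot": TCP orientation; "contact_force": force on the tool from outside, world axes, zero at the start; "moment": the same for the moment, N m; "grip_width": opening from 0.0 (shut) to 1.0 (fully open).
Only numpy, scipy, OpenCV 4.12 (cv2) and the standard library are available. Lean on these libraries where they do the work, as an engineer would, in place of code of your own. Each camera call takes 0.05 s, during which the arm holds its last target.

## Working session

There is one attempt and no reset: what is moved stays moved. The work goes in short steps, each a Python script; the robot and the scene stay as the last script left them, time stands still between calls to the robot, and variables do not carry over. Pictures are saved under pics/ and viewed, and the job is handed in when it is done.

```bash
ls; mkdir -p pics
python3 - <<'E'
from workcell import env
import cv2
for n in ["scene","top","wrist"]:
    im=env.snapshot(n); cv2.imwrite(f"pics/{n}0.png",im[:,:,::-1])
    c=env.get_calibration(n); print(n,{k:(v.tolist() if hasattr(v,'tolist') else v) for k,v in c.items()})
s=env.read_state(); print(s)
E
```

```text
pics
scene {'fx': 521.7895102084747, 'fy': 521.7895102084747, 'cx': 277.09220438034583, 'cy': 207.01639750321436, 'R': [[-0.792052865017664, 0.6102985464860852, -0.01370923682347877], [0.5188095552502868, 0.661143083615826, -0.5419653756172592], [-0.32169691387750415, -0.43637771155723437, -0.8402889910368702]], 't': [0.4379183962586786, -0.2725411787788527, 1.4979672442341667]}
top {'fx': 436.318250025823, 'fy': 436.318250025823, 'cx': 276.7500571241396, 'cy': 208.24419657580486, 'R': [[0.02190812951771733, -0.9996994894236042, 0.010998395665715482], [-0.9962361340389497, -0.022752429363877367, -0.0836414502096258], [0.08386655528971292, -0.009124571454400938, -0.99643521771343]], 't': [0.002208467923135695, 0.5376811330069116, 1.2195765455229552]}
wrist {'fx': 330.7794880720595, 'fy': 330.7794880720595, 'cx': 274.62596228608135, 'cy': 210.42164733987124, 'R': [[0.4348790591480077, -0.9004859582737413, -0.002289730632166086], [-0.8630560158584278, -0.4175255323072488, 0.2842652693561549], [-0.25693290448115547, -0.12164484708927323, -0.9587429341442403]], 't': [-0.5226918941716198, 
[... 158 characters left out ...]
56571e+00, -7.03147665e-02]), 'qvel': array([ 2.35088772e-04, -2.14396089e-03, -5.33194496e-03, -2.73307695e-04,
        7.25602946e-04, -2.98337023e-06]), 'joint_efforts': array([ 5.31273836e-04, -3.81952429e+01, -3.60424340e+01, -4.91771812e-05,
        4.65177422e-03,  5.78521917e-05]), 'tool_pos': array([ 0.22821067, -0.47256803,  0.24765196]), 'tool_rot': array([[ 4.34809825e-01, -4.33584433e-04,  9.00522197e-01],
       [-9.00521526e-01,  1.10275414e-03,  4.34810032e-01],
       [-1.18158144e-03, -9.99999298e-01,  8.90362204e-05]]), 'contact_force': array([-0.54028975, -0.52435916, -0.10789039]), 'moment': array([-0.00278955, -0.01695977,  0.01979083]), 'grip_width': 1.003869144326022}
```

View pics/scene0.png

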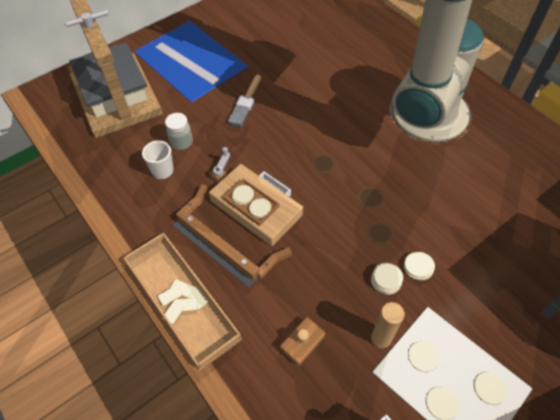

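View pics/top0.png

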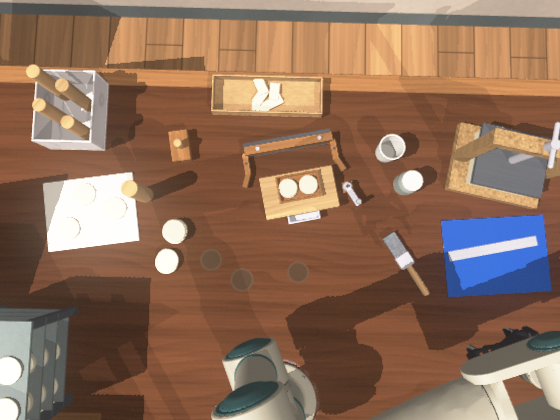

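View pics/wrist0.png

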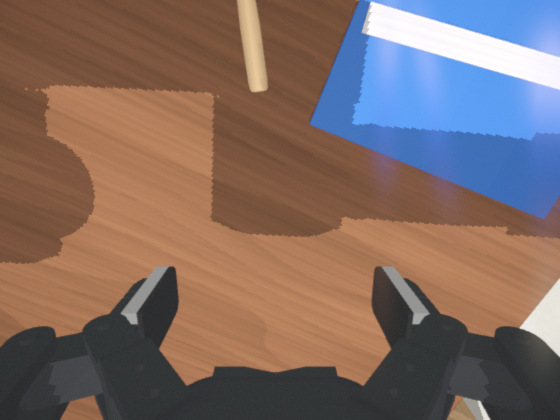

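Top view: the carrier is at about (300,193), drip pan at (304,217), stop bar at (288,142) and keeper at (352,193), with the cup and jar off to the right. I'll zoom in on that area.

Run:
```python
import cv2
im=cv2.imread("pics/top0.png")[115:235,225:385]; cv2.imwrite("pics/topz.png",cv2.resize(im,None,fx=5,fy=5,interpolation=cv2.INTER_CUBIC))
im=cv2.imread("pics/scene0.png")[130:300,160:320]; cv2.imwrite("pics/scz.png",cv2.resize(im,None,fx=3.5,fy=3.5,interpolation=cv2.INTER_CUBIC))
```

```text
(no output)
```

View pics/topz.png

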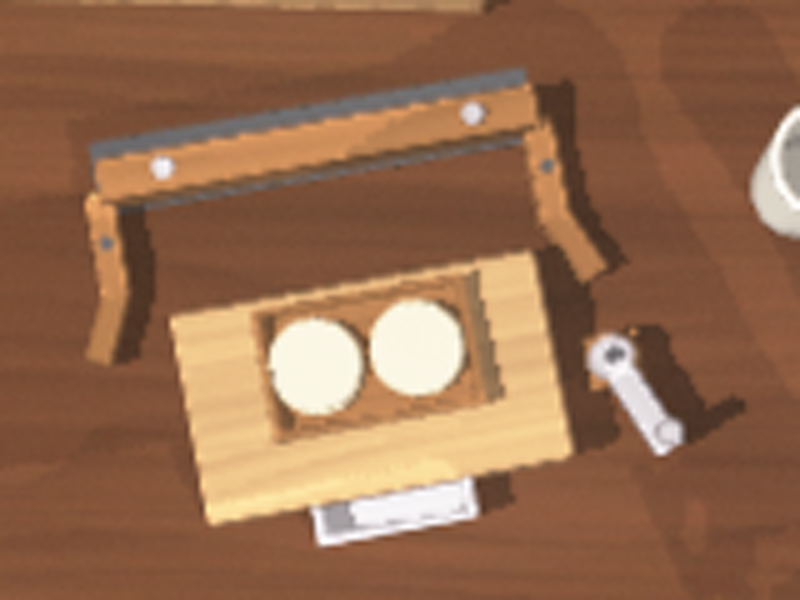

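View pics/scz.png

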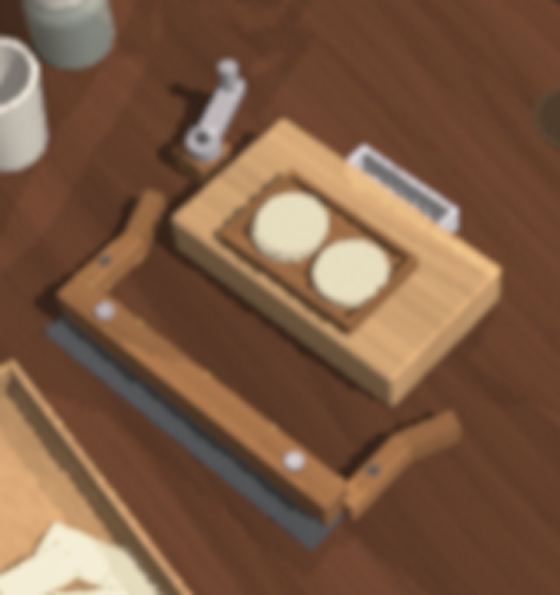

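```bash
cat > h.py <<'E'
import numpy as np
def ray(c,uv,z):
    R=np.array(c['R']);t=np.array(c['t']);C=-R.T@t
    d=R.T@np.array([(uv[0]-c['cx'])/c['fx'],(uv[1]-c['cy'])/c['fy'],1.])
    return C+d*(z-C[2])/d[2]
def proj(c,X):
    p=np.array(c['R'])@np.array(X)+np.array(c['t']); return c['fx']*p[0]/p[2]+c['cx'],c['fy']*p[1]/p[2]+c['cy']
E
python3 - <<'E'
from workcell import env
from h import *
np.set_printoptions(precision=4,suppress=True)
c=env.get_calibration("top"); s=env.get_calibration("scene")
f=lambda u,v:(225+(u+.5)/5-.5,115+(v+.5)/5-.5)
g=lambda u,v:(160+(u+.5)/3.5-.5,130+(v+.5)/3.5-.5)
P={n:ray(c,f(*uv),z) for n,uv,z in [("TL",(170,317),.04),("TR",(537,250),.04),("BR",(573,458),.04),("BL",(210,523),.04),("hinge",(614,353),.036),("peg",(668,430),.06),("scrL",(162,167),.034),("scrR",(473,113),.034),("glL",(128,290),.02),("gR",(540,212),.02),("barL",(95,160),.034),("barR",(535,85),.034)]}
for k,v in P.items(): print("top",k,v)
Q={n:ray(s,g(*uv),z) for n,uv,z in [("TL",(392,382),.04),("TR",(176,220),.04),("BR",(285,120),.04),("BL",(499,272),.04),("hinge",(203,137),.036),("peg",(227,68),.06),("scrL",(293,460),.034),("scrR",(104,310),.034)]}
for k,v in Q.items(): print("sc",k,v)
yaw=lambda a,b:np.degrees(np.arctan2(-(b-a)[0],(b-a)[1]))
for D in(P,Q):
    print(yaw(D['TR'],D['TL']),yaw(D['BR'],D['BL']),yaw(D['scrR'],D['scrL']),np.mean([D[k] for k in('TL','TR','BL','BR')],0))
    print(np.linalg.norm(D['TL']-D['TR']),np.linalg.norm(D['TL']-D['BL']),np.linalg.norm((D['peg']-D['hinge'])[:2]))
E
```

```text
top TL [0.6205 0.0675 0.04  ]
top TR [ 0.6637 -0.1394  0.04  ]
top BR [ 0.5458 -0.1611  0.04  ]
top BL [0.5046 0.0421 0.04  ]
top hinge [ 0.6064 -0.1843  0.036 ]
top peg [ 0.5607 -0.2106  0.06  ]
top scrL [0.7076 0.0744 0.034 ]
top scrR [ 0.7433 -0.1027  0.034 ]
top glL [0.6386 0.0927 0.02  ]
top gR [ 0.6897 -0.1436  0.02  ]
top barL [0.7107 0.1127 0.034 ]
top barR [ 0.7605 -0.138   0.034 ]
sc TL [0.6225 0.0701 0.04  ]
sc TR [ 0.6639 -0.131   0.04  ]
sc BR [ 0.5501 -0.156   0.04  ]
sc BL [0.5099 0.0461 0.04  ]
sc hinge [ 0.6056 -0.1834  0.036 ]
sc peg [ 0.5636 -0.2089  0.06  ]
sc scrL [0.708 0.074 0.034]
sc scrR [ 0.744  -0.1024  0.034 ]
11.801067593415555 11.462642003001937 11.401328574067897 [ 0.5836 -0.0477  0.04  ]
0.21139092588020839 0.11861207799669188 0.05268164601710698
11.62098595086842 11.253443324729792 11.536420735843757 [ 0.5866 -0.0427  0.04  ]
0.20528969966204644 0.11509872257593111 0.049068734260328185
```

```bash
cat >> h.py <<'E'
def att(deg):
    a=np.radians(deg); z=np.array([np.cos(a),np.sin(a),0]); y=np.array([0,0,-1.]); x=np.cross(y,z)
    return np.stack([x,y,z],1)
E
python3 - <<'E'
from workcell import env
from h import *
import cv2
np.set_printoptions(precision=4,suppress=True)
s=env.read_state(); c=env.get_calibration("wrist")
R=np.array(c['R']);C=-R.T@np.array(c['t']);T=s['tool_rot']
print("cam in tool",T.T@(C-s['tool_pos']),"view",T.T@R[2])
c=env.get_calibration("top");print("jar",ray(c,(410,177),.085),"cup",ray(c,(391,147),.08))
for p in [(.40,-.13,.35),(.45,-.06,.35),(.5,-.13,.03),(.46,.04,.03),(.6,-.1,.03),(.5,-.23,.06)]:
    for d in (11.45,120): 
        q=env.ik(p,att(d)); print(p,d,q)
env.move_to((.45,-.07,.33),att(11.45))
s=env.read_state();print(s['t'],s['tool_pos'],s['contact_force'])
im=env.snapshot("wrist");cv2.imwrite("pics/w1.png",im[:,:,::-1])
E
```

```text
cam in tool [-0.0014 -0.1262  0.0716] view [-0.001   0.9587 -0.2844]
jar [ 0.6261 -0.3468  0.085 ] cup [ 0.7091 -0.2962  0.08  ]
(0.4, -0.13, 0.35) 11.45 [-0.4021 -0.2417  1.4745 -0.      1.9088  0.9689]
(0.4, -0.13, 0.35) 120 [-0.4021 -0.2417  1.4745 -0.      1.9088 -0.9257]
(0.45, -0.06, 0.35) 11.45 [-0.2139 -0.1471  1.3927 -0.      1.896   1.157 ]
(0.45, -0.06, 0.35) 120 [-0.2139 -0.1471  1.3927 -0.      1.896  -0.7375]
(0.5, -0.13, 0.03) 11.45 [-0.3259  0.2228  1.6687 -0.      1.2501  1.0451]
(0.5, -0.13, 0.03) 120 [-0.3259  0.2228  1.6687 -0.      1.2501 -0.8495]
(0.46, 0.04, 0.03) 11.45 [ 0.0067  0.0781  1.831  -0.      1.2325  1.3777]
(0.46, 0.04, 0.03) 120 [ 0.0067  0.0781  1.831  -0.      1.2325 -0.5169]
(0.6, -0.1, 0.03) 11.45 [-0.2258  0.4546  1.376  -0.      1.3111  1.1451]
(0.6, -0.1, 0.03) 120 [-0.2258  0.4546  1.376  -0.      1.3111 -0.7494]
(0.5, -0.23, 0.06) 11.45 [-0.4982  0.2682  1.5474 -0.      1.326   0.8727]
(0.5, -0.23, 0.06) 120 [-0.4982  0.2682  1.5474 -0.      1.326  -1.0218]
1.8583 [ 0.4499 -0.0706  0.3297] [ 0.4486 -0.1232 -1.043 ]
```

View pics/w1.png

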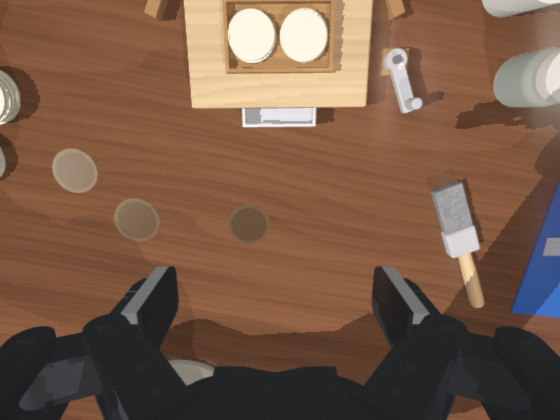

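The wrist view sits too far back: the carrier's rear edge is at row 107, from (192,107) to (366,107). I'll move forward and look once more.

Run:
```python
from workcell import env
from h import *
import cv2
env.movel((.60,-.045,.33),feed=0.25)
s=env.read_state();print(s['t'],s['tool_pos'],s['contact_force'])
import pickle
pickle.dump(env.get_calibration("wrist"),open("w2.pkl","wb"))
im=env.snapshot("wrist");cv2.imwrite("pics/w2.png",im[:,:,::-1])
cv2.imwrite("pics/w2z.png",cv2.resize(im[:300,100:500,::-1],None,fx=2,fy=2,interpolation=cv2.INTER_CUBIC))
```

```text
2.6667 [ 0.59960828 -0.04548784  0.32980862] [ 0.68596132 -0.52984841 -0.26404774]
```

View pics/w2z.png

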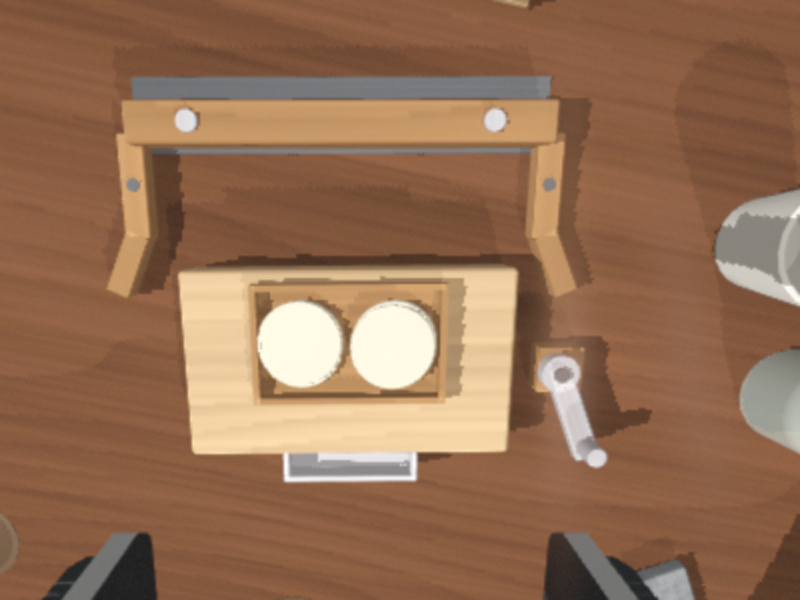

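```bash
cat > m.py <<'E'
from h import *
import pickle
np.set_printoptions(precision=4,suppress=True)
c=pickle.load(open("w2.pkl","rb"))
f=lambda u,v:(100+(u+.5)/2-.5,(v+.5)/2-.5)
P={n:ray(c,f(*uv),z) for n,uv,z in [("TL",(180,271),.04),("TR",(517,268),.04),("BR",(507,452),.04),("BL",(193,454),.04),("hinge",(562,370),.036),("peg",(597,457),.06),("scrL",(186,120),.036),("scrR",(495,119),.036),("gL",(157,236),.02),("gR",(529,234),.02),("bL",(123,146),.034),("bR",(558,143),.034)]}
yaw=lambda a,b:np.degrees(np.arctan2(-(b-a)[0],(b-a)[1]))
d=lambda a,b:np.linalg.norm((P[a]-P[b])[:2])
for k,v in P.items(): print(k,v)
for a,b in ("TR","TL"),("BR","BL"),("scrR","scrL"),("gR","gL"),("bR","bL"): print(a,b,yaw(P[a],P[b]),d(a,b))
print(d("TL","BL"),d("TR","BR"),d("hinge","peg"))
psi=np.radians(11.5);Rb=np.array([[np.cos(psi),-np.sin(psi)],[np.sin(psi),np.cos(psi)]])
o1=P['hinge'][:2]-Rb@[-.087,-.142]; o2=(P['gL']+P['gR'])[:2]/2-Rb@[-.002,0]
print("o",o1,o2)
for k,v in P.items(): print(k,"bay",Rb.T@(v[:2]-o2))
E
python3 m.py
```

```text
TL [0.6217 0.0671 0.04  ]
TR [ 0.6645 -0.1354  0.04  ]
BR [ 0.5478 -0.1609  0.04  ]
BL [0.505  0.0436 0.04  ]
hinge [ 0.608  -0.1822  0.036 ]
peg [ 0.5618 -0.2115  0.06  ]
scrL [0.7076 0.0755 0.036 ]
scrR [ 0.7438 -0.101   0.036 ]
gL [0.6381 0.0889 0.02  ]
gR [ 0.6861 -0.1422  0.02  ]
bL [0.6863 0.1108 0.034 ]
bR [ 0.7389 -0.1412  0.034 ]
TR TL 11.925054949903698 0.20694846141542173
BR BL 11.83267640547444 0.20896767277316608
scrR scrL 11.583441548019037 0.18019584090004956
gR gL 11.720131410285894 0.23599783910480304
bR bL 11.781896294702129 0.2574388608096946
0.11910329447903416 0.11943859536858055 0.05471555144498867
o [ 0.6649 -0.0257] [ 0.6641 -0.0263]
TL bay [-0.0229  0.1   ]
TR bay [-0.0213 -0.107 ]
BR bay [-0.1408 -0.1088]
BL bay [-0.142   0.1002]
hinge bay [-0.0861 -0.1416]
peg bay [-0.1372 -0.1611]
scrL bay [0.0629 0.0911]
scrR bay [ 0.0632 -0.0891]
gL bay [-0.0025  0.118 ]
gR bay [-0.0015 -0.118 ]
bL bay [0.0491 0.1299]
bR bay [ 0.0504 -0.1276]
```

Everything agrees: bay yaw is 11.7° and its origin is (0.6645, -0.026). The carrier sits at bay x = -82 mm, y = -4 mm, and is nearly straight. The stop face is about 50 mm ahead of the origin. Next I start the nudges on the right corner, which also turns the carrier left to correct the -4 mm.

```bash
cat >> h.py <<'E'
PSI=11.7
O=np.array([.6645,-.026])
_a=np.radians(PSI);Rb=np.array([[np.cos(_a),-np.sin(_a)],[np.sin(_a),np.cos(_a)]])
Z=.030
def w(x,y,z=Z):
    p=O+Rb@[x,y]; return (p[0],p[1],z)
def bay(p): return Rb.T@(np.array(p[:2])-O)
from workcell import env
def F():
    return bay_f(env.read_state())
def bay_f(s): return Rb.T@s['contact_force'][:2]
def go(x,y,z=Z,feed=.25): env.movel(w(x,y,z),feed=feed)
def nudge(xc,y,to,feed=.05,step=None):
    """finger from present at xc to 'to' (tcp bay x), log force"""
    out=[]; x=xc
    while x<to-1e-6:
        x=min(to,x+(step or 1)); go(x,y,feed=feed); s=env.read_state(); out.append((round(1e3*x,1),round(1e3*bay(s['tool_pos'])[0],1),np.round(bay_f(s),1).tolist()))
    return out
def cross(x,y,yn,back,xn):
    go(back,y); go(back,yn); go(xn,yn)
E
python3 - <<'E'
from h import *
env.grip(0.0)
env.move_to(w(-.195,-.089,.10),att(PSI))
go(-.195,-.089)
s=env.read_state();print(s['t'],s['tool_pos'],bay(s['tool_pos']),s['grip_width'])
go(-.162,-.089)
f0=F();print(f0)
x=-.162
for i in range(14):
    x+=.001; go(x,-.089,feed=.03); f=F()-f0; print(round(x*1e3),f,end=' ')
    if f[0]<-1.5: break
print(env.read_state()['t'])
E
```

```text
4.9833 [ 0.49247147 -0.1526018   0.03102601] [-0.1941275  -0.08908617] -0.0014105691907708771
[0.60789831 0.59784738]
-161 [-1.22802176 -0.44090524] -160 [-0.58365658  0.2236893 ] -159 [-0.95051492 -0.12367356] -158 [-1.0628553  -0.66544277] -157 [-0.05766232 -0.96986438] -156 [-0.04063072  0.29545738] -155 [-0.22168457 -1.64317718] -154 [-0.96583721 -0.10505087] -153 [0.38784709 0.47238747] -152 [-0.28103853 -0.70631003] -151 [-2.95523784 -1.75951332] 8.0167
```

Run:
```python
from h import *
yR,yL=-.089,.081
print(nudge(-.151,yR,-.143,step=.004))
go(-.190,yR); go(-.190,yL); go(-.158,yL)
print(nudge(-.158,yL,-.142,step=.004))
go(-.190,yL); 
s=env.read_state();print(s['t'],s['tool_pos'])
import cv2
im=env.snapshot("top");cv2.imwrite("pics/t1.png",cv2.resize(im[100:250,210:390,::-1],None,fx=4,fy=4,interpolation=cv2.INTER_CUBIC))
im=env.snapshot("wrist");cv2.imwrite("pics/w3.png",im[:,:,::-1])
```

```text
[(-147.0, np.float64(-147.0), [-0.6, -1.5]), (-143.0, np.float64(-142.9), [-0.8, -0.9])]
[(-154.0, np.float64(-154.3), [-0.6, -0.8]), (-150.0, np.float64(-150.2), [-0.4, 0.4]), (-146.0, np.float64(-146.1), [-1.7, 0.2]), (-142.0, np.float64(-141.9), [-1.2, 0.4])]
11.3083 [0.46217773 0.01451362 0.03051065]
```

View pics/t1.png

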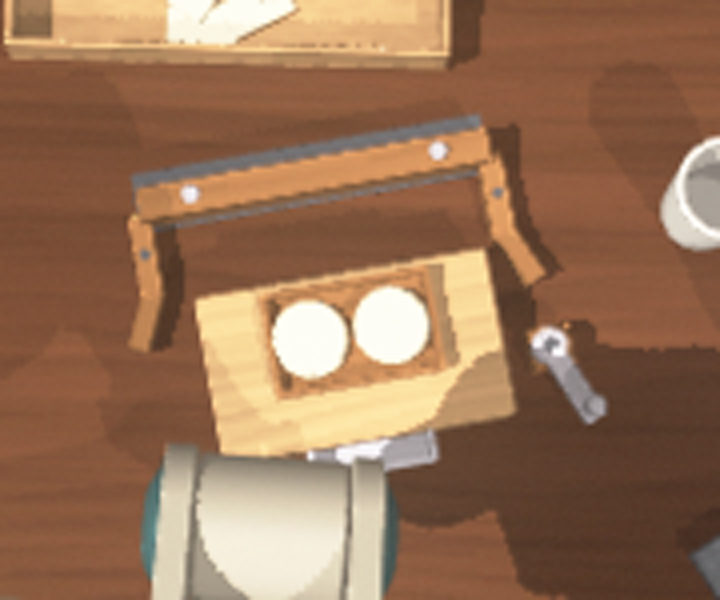

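View pics/w3.png

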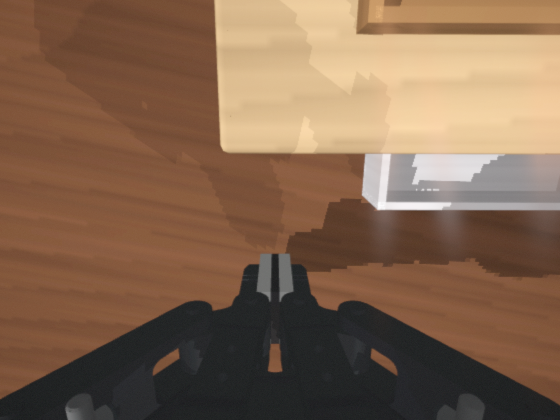

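```bash
cat > tp.py <<'E'
from h import *
import sys
np.set_printoptions(precision=4,suppress=True)
c=env.get_calibration("top")
def est(pts,off=(210,100),k=4):
    for n,uv in pts.items():
        p=ray(c,(off[0]+(uv[0]+.5)/k-.5,off[1]+(uv[1]+.5)/k-.5),.04); pts[n]=bay(p)
    for n in pts: print(n,pts[n])
    d=pts['TL']-pts['TR'];print("yaw",np.degrees(np.arctan2(-d[0],d[1])),"frontmid",(pts['TL']+pts['TR'])/2, "len",np.linalg.norm(d))
E
python3 - <<'E'
from tp import *
est({'TL':(195,297),'TR':(488,249),'BR':(515,412)})
cw=env.get_calibration("wrist"); print("rear-left corner (wrist)",bay(ray(cw,(220,152),.04)), "ref edge", bay(ray(cw,(540,152),.04)))
# initial top
print("initial"); 
est({'TL':(170,317),'TR':(537,250),'BR':(573,458)},(225,115),5)
E
```

```text
TL [-0.0125  0.099 ]
TR [-0.0159 -0.1114]
BR [-0.1333 -0.1078]
yaw -0.9381271018525078 frontmid [-0.0142 -0.0062] len 0.21040387586836062
rear-left corner (wrist) [-0.131   0.1012] ref edge [-0.131  -0.0111]
initial
TL [-0.0242  0.1005]
TR [-0.0238 -0.1109]
BR [-0.1436 -0.1082]
yaw 0.10106759341555205 frontmid [-0.024  -0.0052] len 0.2113909258802084
```

Run:
```python
from h import *
import cv2
yR,yL=-.090,.080
def side(y,start,to):
    back=env.read_state(); xb=bay(back['tool_pos'])[0]
    go(xb,y); go(start,y); r=nudge(start,y,to); print(r)
side(yR,-.152,-.131); go(-.180,yR)
side(yL,-.152,-.137); go(-.180,yL)
side(yR,-.142,-.120); go(-.170,yR)
side(yL,-.146,-.127); go(-.175,yL)
s=env.read_state();print(s['t'],s['tool_pos'])
im=env.snapshot("top");cv2.imwrite("pics/t2.png",cv2.resize(im[100:250,210:390,::-1],None,fx=4,fy=4,interpolation=cv2.INTER_CUBIC))
im=env.snapshot("wrist");cv2.imwrite("pics/w4.png",im[:,:,::-1])
```

```text
[(-131.0, np.float64(-130.7), [-0.1, -0.2])]
[(-137.0, np.float64(-136.8), [-0.5, -0.3])]
[(-120.0, np.float64(-119.7), [0.1, -0.2])]
[(-127.0, np.float64(-126.6), [0.3, -0.3])]
19.3667 [0.47681444 0.01666119 0.03042087]
```

View pics/t2.png

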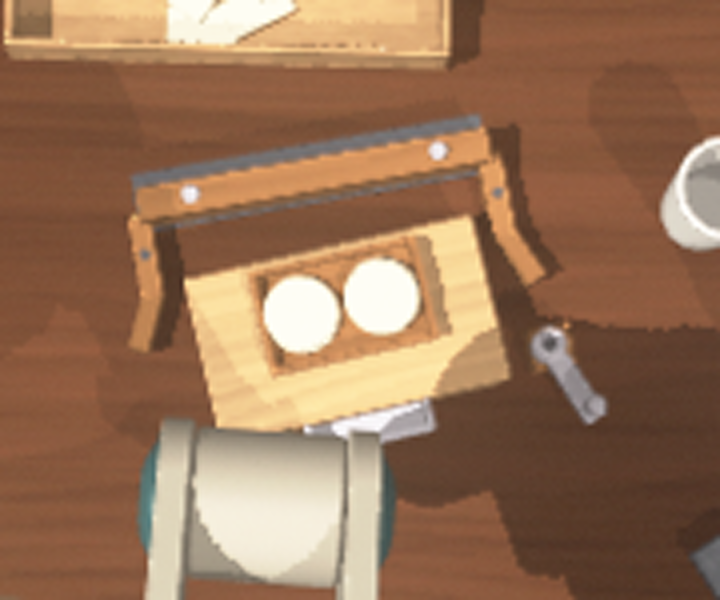

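View pics/w4.png

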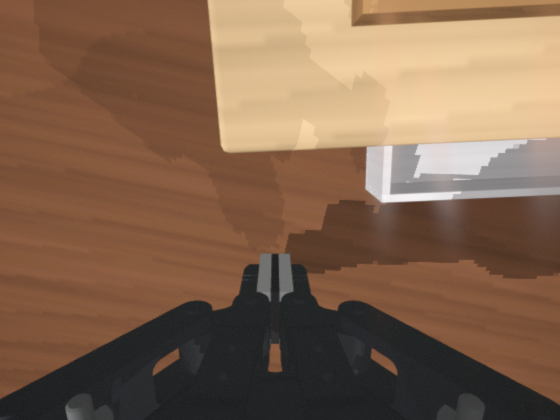

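Run:
```python
from tp import *
est({'TL':(184,279),'TR':(472,214),'BR':(511,379)})
cw=env.get_calibration("wrist"); a,b=bay(ray(cw,(222,152),.04)),bay(ray(cw,(540,142),.04));print(a,b,np.degrees(np.arctan2(-(a-b)[0],(a-b)[1])))
```

```text
TL [0.0016 0.1044]
TR [ 0.0108 -0.105 ]
BR [-0.1099 -0.1096]
yaw 2.5316984568545426 frontmid [ 0.0062 -0.0003] len 0.20956736664800849
[-0.1161  0.0995] [-0.1126 -0.0111] 1.787776105820004
```

```bash
cat >> h.py <<'E'
def side(y,start,to):
    xb=bay(env.read_state()['tool_pos'])[0]
    go(xb,y,feed=.3); go(start,y); r=nudge(start,y,to); print(r)
E
python3 - <<'E'
from h import *
import cv2
yR,yL=-.088,.080
side(yR,-.126,-.109); go(-.165,yR)
side(yL,-.136,-.116); go(-.160,yL)
side(yR,-.120,-.100); go(-.155,yR)
side(yL,-.125,-.106); go(-.155,yL)
s=env.read_state();print(s['t'],s['tool_pos'])
im=env.snapshot("top");cv2.imwrite("pics/t3.png",cv2.resize(im[100:250,210:390,::-1],None,fx=4,fy=4,interpolation=cv2.INTER_CUBIC))
im=env.snapshot("wrist");cv2.imwrite("pics/w5.png",im[:,:,::-1])
E
```

```text
[(-109.0, np.float64(-108.7), [-0.7, -0.1])]
[(-116.0, np.float64(-115.6), [0.2, 0.2])]
[(-100.0, np.float64(-99.8), [-0.6, 0.0])]
[(-106.0, np.float64(-105.6), [0.3, 0.2])]
27.0333 [0.49639606 0.02070582 0.03045264]
```

View pics/t3.png

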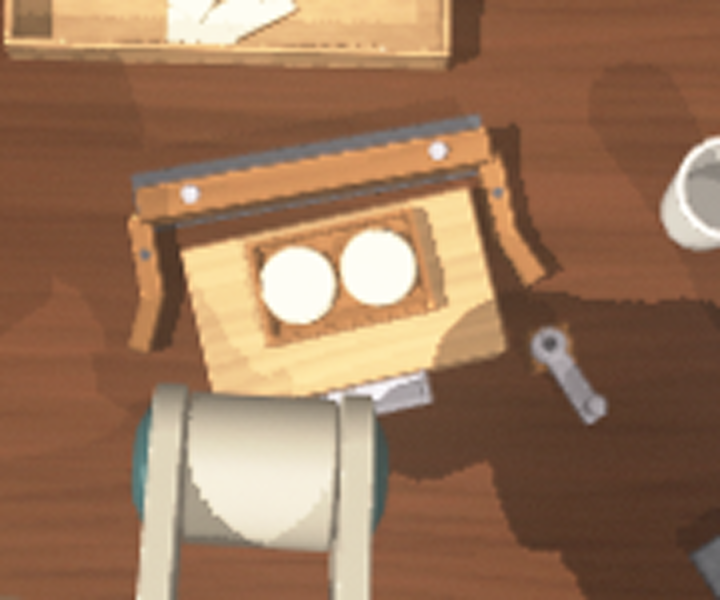

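View pics/w5.png

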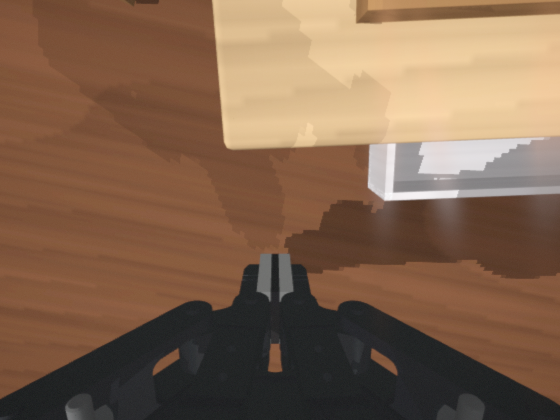

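Run:
```python
from tp import *
est({'TL':(180,250),'TR':(471,188),'BR':(507,354)})
cw=env.get_calibration("wrist"); a,b=bay(ray(cw,(226,149),.04)),bay(ray(cw,(540,139),.04));y=np.arctan2(-(a-b)[0],(a-b)[1]);print(a,b,np.degrees(y))
print("centre",a+np.array([[np.cos(y),-np.sin(y)],[np.sin(y),np.cos(y)]])@[.06,-.105])
```

```text
TL [0.0225 0.1035]
TR [ 0.0294 -0.1079]
BR [-0.0919 -0.1102]
yaw 1.8607425879287924 frontmid [ 0.0259 -0.0022] len 0.21145759883504167
[-0.0951  0.0981] [-0.0916 -0.0109] 1.8072475890871296
centre [-0.0318 -0.0049]
```

Measured: the carrier centre is at (-32, about -4) mm, yaw +1.8°. The sideways error has not shrunk, so I'll add a little +y travel to each push. Finger friction should then carry the carrier left.

```bash
cat >> h.py <<'E'
def dside(y0,start,y1,to,feed=.05):
    xb=bay(env.read_state()['tool_pos'])[0]
    go(xb,y0,feed=.3); go(start,y0); env.movel(w(to,y1),feed=feed)
    print(np.round(1e3*bay(env.read_state()['tool_pos']),1),F())
E
python3 - <<'E'
from h import *
import cv2
go(-.155,-.095,feed=.3); go(-.106,-.095); env.movel(w(-.091,-.085),feed=.05);go(-.140,-.085)
dside(.070,-.112,.086,-.096); go(-.145,.086)
s=env.read_state();print(s['t'],s['tool_pos'])
im=env.snapshot("top");cv2.imwrite("pics/t4.png",cv2.resize(im[100:250,210:390,::-1],None,fx=4,fy=4,interpolation=cv2.INTER_CUBIC))
im=env.snapshot("wrist");cv2.imwrite("pics/w6.png",im[:,:,::-1])
E
```

```text
[-95.8  86.3] [0.2270879  0.19702909]
30.9583 [0.50482541 0.0286765  0.03032738]
```

View pics/t4.png

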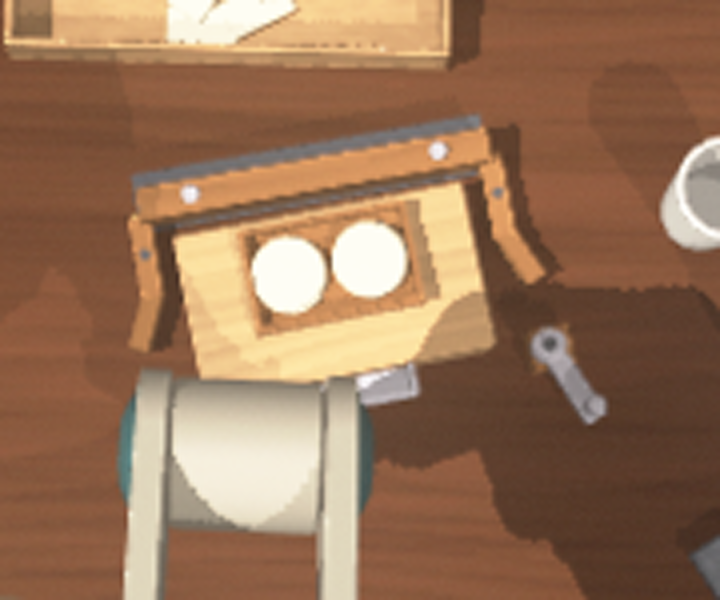

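View pics/w6.png

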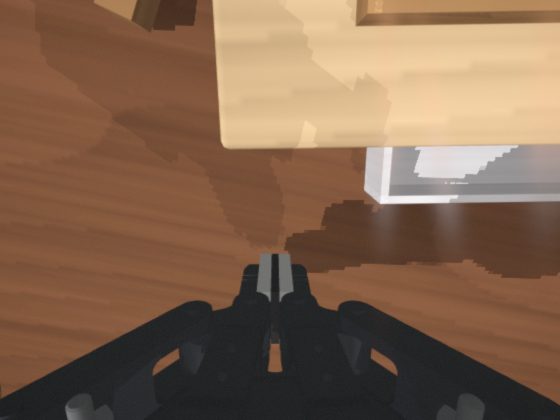

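Run:
```python
from tp import *
est({'TL':(173,237),'TR':(464,181),'BR':(496,346)})
cw=env.get_calibration("wrist"); a,b=bay(ray(cw,(223,148),.04)),bay(ray(cw,(540,143),.04));y=np.arctan2(-(a-b)[0],(a-b)[1]);print(a,b,np.degrees(y))
print("centre",a+np.array([[np.cos(y),-np.sin(y)],[np.sin(y),np.cos(y)]])@[.06,-.105])
```

```text
TL [0.0325 0.1067]
TR [ 0.0352 -0.1039]
BR [-0.085  -0.1037]
yaw 0.7241484440420768 frontmid [0.0339 0.0014] len 0.21064554263152724
[-0.0848  0.1052] [-0.0831 -0.005 ] 0.8969749948301504
centre [-0.0232  0.0011]
```

The carrier has moved about 5 mm left and is now centred within about 1 mm, yaw under 1°, with about 13 mm to go. Two more plain nudges, then I feel for the stop.

Run:
```python
from h import *
import cv2
yR,yL=-.084,.086
go(-.140,yL)
side(yR,-.100,-.087); go(-.136,yR)
side(yL,-.104,-.086); go(-.136,yL)
side(yR,-.098,-.083)
env.hold(.1);print(F())
s=env.read_state();print(s['t'],s['tool_pos'])
```

```text
[(-87.0, np.float64(-86.9), [0.1, -0.0])]
[(-86.0, np.float64(-85.7), [-0.2, -0.6])]
[(-83.0, np.float64(-82.8), [-0.5, 0.2])]
[-0.20882123 -0.0405392 ]
36.5167 [ 0.60028246 -0.12509613  0.03004622]
```

```bash
cat >> h.py <<'E'
def avg(n=3):
    a=[]
    for i in range(n): env.hold(.02); a.append(F())
    return np.mean(a,0)
def feel(x,y,thr,step,xmax,f0,feed=.015):
    log=[]
    while x<xmax:
        x+=step; go(x,y,feed=feed); f=-(avg(2)-f0)[0]; log.append((round(x*1e3,2),round(f,1)))
        if f>thr: break
    s=env.read_state(); print(log,'t',s['t'],np.round(1e3*bay(s['tool_pos']),2)); return x,log[-1][1]
E
python3 - <<'E'
from h import *
f0=np.zeros(2)
feel(-.083,-.084,3.5,.0005,-.076,f0)
E
```

```text
[(-82.5, np.float64(1.1)), (-82.0, np.float64(4.8))] t 37.0833 [-82.58 -84.09]
```

Run:
```python
from h import *
f0=np.zeros(2)
x,f=feel(-.082,-.084,7.5,.0003,-.079,f0)
```

```text
[(-81.7, np.float64(7.1)), (-81.4, np.float64(8.3))] t 37.65 [-82.56 -84.06]
```

Right side is solid at -82.6 mm, so its front corner is on the stop, and force rises gently at about 6 N/mm. Now the left corner.

Run:
```python
from h import *
go(-.132,-.084,feed=.3); go(-.132,.086,feed=.3); go(-.090,.086)
f0=avg(3); print(f0)
x=-.090
go(-.087,.086,feed=.05); 
x,f=feel(-.087,.086,6,.0008,-.080,f0,feed=.03)
```

```text
[-0.25714281  0.00508476]
[(-86.2, np.float64(-0.1)), (-85.4, np.float64(0.1)), (-84.6, np.float64(4.2)), (-83.8, np.float64(4.2)), (-83.0, np.float64(4.6)), (-82.2, np.float64(5.0)), (-81.4, np.float64(5.2)), (-80.6, np.float64(8.8))] t 41.5667 [-81.65  86.51]
```

Run:
```python
from h import *
f0=np.array([-.25,0])
x,f=feel(-.0806,.086,13.5,.0003,-.077,f0)
for i in range(3):
    if f>15.8: break
    x+=.00015; go(x,.086,feed=.01); f=-(avg(4)-f0)[0]; print(x,f)
env.hold(.4); print(avg(5)-f0, bay(env.read_state()['tool_pos'])*1e3,env.read_state()['t'])
```

```text
[(-80.3, np.float64(9.8)), (-80.0, np.float64(11.9)), (-79.7, np.float64(14.0))] t 42.4167 [-81.63  86.54]
-0.07955000000000002 15.107665751662232
-0.07940000000000003 15.742245569667263
-0.07925000000000003 17.274477788080297
[-17.12387695   2.45659847] [-81.59046543  86.53091319] 43.85
```

Left is solid at -81.6 mm and held at 17.1 N. Now the right corner gets the same press, which shows whether it is seated.

Run:
```python
from h import *
go(-.083,.086,feed=.03); go(-.132,.086,feed=.3); go(-.132,-.084,feed=.3); go(-.090,-.084)
f0=avg(3); print(f0)
go(-.0845,-.084,feed=.04)
x,f=feel(-.0845,-.084,5.5,.0006,-.078,f0,feed=.03)
x,f=feel(x,-.084,13.,.0004,-.077,f0)
for i in range(3):
    if f>15: break
    x+=.0002; go(x,-.084,feed=.01); f=-(avg(4)-f0)[0]; print(x,f)
env.hold(.3); s=env.read_state();print(avg(5)-f0,bay(s['tool_pos'])*1e3,s['t'])
```

```text
[-0.22078037  0.45921895]
[(-83.9, np.float64(0.3)), (-83.3, np.float64(-0.0)), (-82.7, np.float64(0.2)), (-82.1, np.float64(4.2)), (-81.5, np.float64(7.5))] t 47.2333 [-82.26 -84.12]
[(-81.1, np.float64(9.7)), (-80.7, np.float64(11.9)), (-80.3, np.float64(13.9))] t 48.0833 [-82.21 -84.14]
-0.08009999999999999 14.875083005400755
-0.07989999999999998 16.007345054939847
[-16.72727385   0.9560082 ] [-82.21239656 -84.1601167 ] 49.0167
```

Both corners are seated (-81.6 and -82.2 mm, within yaw-estimate error), each pressed to about 17 N. Now the keeper: I'll push the peg from outside along its arc.

```bash
cat >> h.py <<'E'
H=np.array([-.0865,-.142])
def kp(deg,gap=0.,z=.060,r=.053):
    a=np.radians(deg); d=np.array([-np.cos(a),np.sin(a)]); t=np.array([np.sin(a),np.cos(a)])
    p=H+r*d-t*(.0175+gap); return w(p[0],p[1],z), att(PSI+90-deg)
E
python3 - <<'E'
from h import *
go(-.083,-.084,feed=.03); go(-.125,-.084)
go(-.125,-.084,.10,feed=.3)
p,A=kp(-20.5,.012); env.move_to((p[0],p[1],.10),A)
env.movel(p,feed=.2)
s=env.read_state();print(s['t'],s['tool_pos'],p)
print(avg(3))
p,A=kp(-20.5,.003);env.movel(p,feed=.05)
p,A=kp(-20,0);env.movel(p,A,feed=.05)
p,A=kp(0,0);env.movel(p,A,feed=.06);print(avg(2),env.read_state()['t'])
import cv2
im=env.snapshot("wrist");cv2.imwrite("pics/w7.png",im[:,:,::-1])
im=env.snapshot("scene");cv2.imwrite("pics/s7.png",cv2.resize(im[100:320,130:370,::-1],None,fx=2.6,fy=2.6))
E
```

```text
52.2 [ 0.57886548 -0.23536848  0.05918679] (np.float64(0.5794646351611676), np.float64(-0.23579588118914088), 0.06)
[-0.02857657 -0.03246268]
[ 0.00454988 -0.43697623] 53.3667
```

View pics/w7.png

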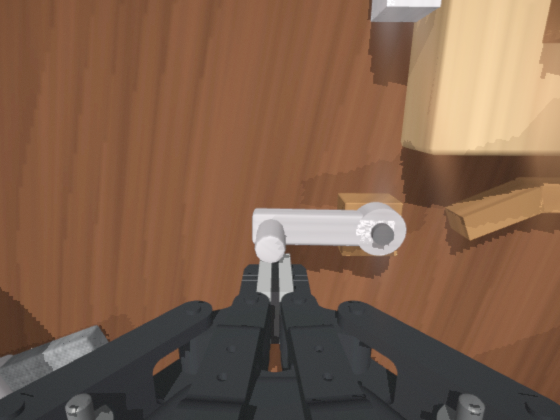

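View pics/s7.png

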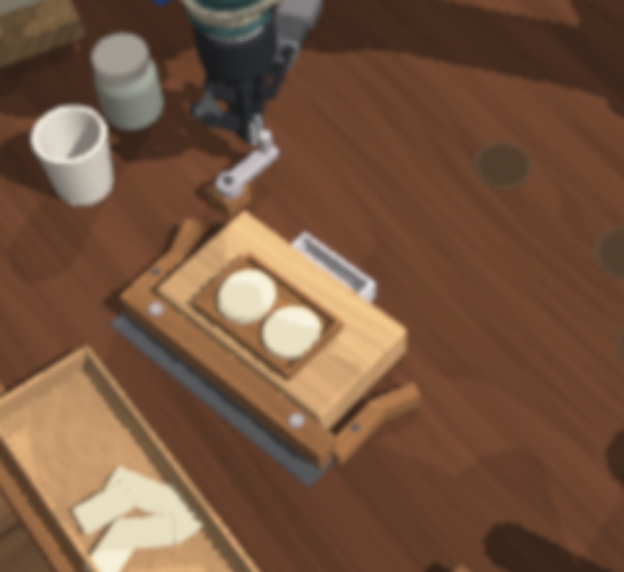

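The finger is centred behind the peg (wrist view (271,240)), the keeper has reached about 0° and the carrier sits against the bar. I'll continue round the arc and finish by feel.

Run:
```python
from h import *
for d in (20,40,60,78):
    p,A=kp(d);env.movel(p,A,feed=.07)
print(avg(2),env.read_state()['t'])
for d in np.arange(81,97,1.5):
    p,A=kp(d);env.movel(p,feed=.03); f=avg(2); print(d,np.round(f,1),end=' ')
    if f[0]<-5: break
s=env.read_state();print(s['t'],bay(s['tool_pos'])*1e3)
import cv2
im=env.snapshot("wrist");cv2.imwrite("pics/w8.png",im[:,:,::-1])
```

```text
[0.19328987 0.25928669] 55.4667
81.0 [-0.5 -0.6] 82.5 [-0.5 -0.3] 84.0 [-0.2 -0.6] 85.5 [-0.5 -0.4] 87.0 [-0.2 -0.6] 88.5 [-5.1 -2.6] 57.1667 [-105.84350255  -89.70753243]
```

View pics/w8.png

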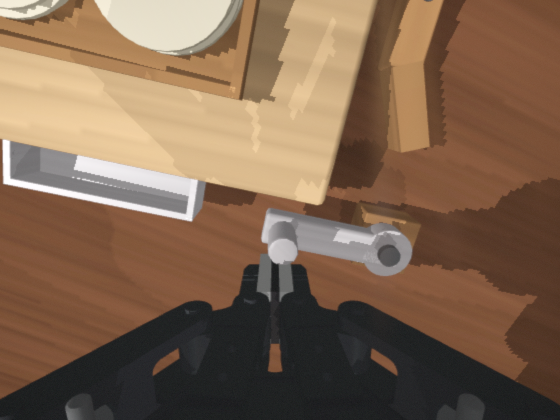

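Run:
```python
from h import *
for d in (89.2,90):
    p,A=kp(d);env.movel(p,feed=.02); f=avg(3); s=env.read_state(); print(d,np.round(f,1),bay(s['tool_pos'])*1e3)
    if f[0]<-9: break
go(-.125,-.0897,.06,feed=.15); go(-.125,-.0897,.12,feed=.25)
env.movel(w(-.10,-.05,.33),att(PSI),feed=.25)
s=env.read_state();print(s['t'])
import cv2,pickle
pickle.dump(env.get_calibration("wrist"),open("w9.pkl","wb"))
im=env.snapshot("wrist");cv2.imwrite("pics/w9.png",im[:,:,::-1])
cv2.imwrite("pics/w9z.png",cv2.resize(im[:300,100:500,::-1],None,fx=2,fy=2,interpolation=cv2.INTER_CUBIC))
```

```text
89.2 [-7.5 -2.3] [-105.67115768  -89.63623563]
90 [-11.   -2.6] [-105.53137821  -89.62972412]
59.5083
```

View pics/w9z.png

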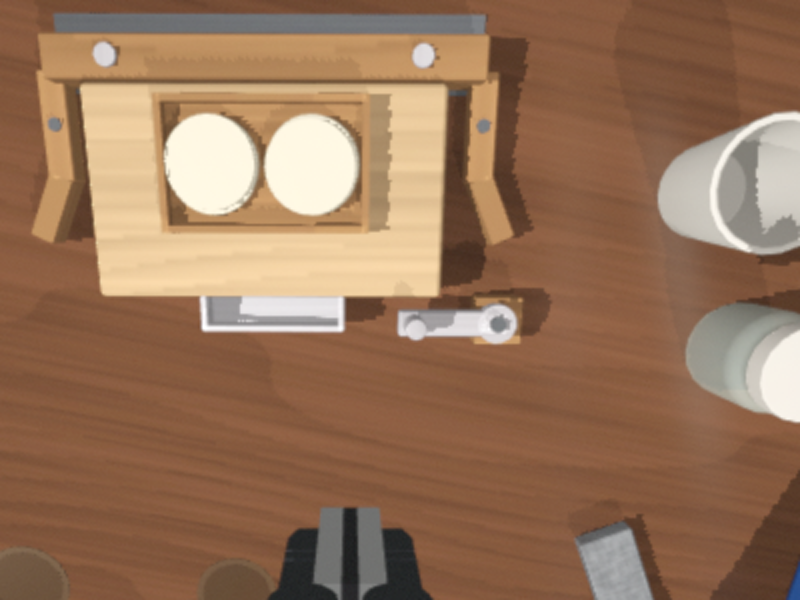

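Run:
```python
from h import *
import pickle
np.set_printoptions(precision=4,suppress=True)
c=pickle.load(open("w9.pkl","rb"))
f=lambda u,v:(100+(u+.5)/2-.5,(v+.5)/2-.5)
for n,uv,z in [("TL",(81,84),.04),("TR",(447,84),.04),("BR",(440,296),.04),("BL",(101,296),.04),("gL",(80,181),.02),("gR",(469,180),.02),("scrL",(105,54),.036),("scrR",(424,55),.036),("hinge",(499,323),.036),("peg",(415,327),.06),("armA",(405,323),.036)]: print(n,bay(ray(c,f(*uv),z)))
```

```text
TL [0.0466 0.1044]
TR [ 0.0466 -0.1029]
BR [-0.072  -0.1037]
BL [-0.0721  0.1059]
gL [-0.004   0.1188]
gR [-0.0034 -0.1214]
scrL [0.0627 0.0905]
scrR [ 0.0621 -0.0898]
hinge [-0.0892 -0.142 ]
peg [-0.0881 -0.0868]
armA [-0.0892 -0.0828]
```

The carrier is square, home and about 1 mm off centre. The keeper is parallel to its rear face and the screws haven't moved. Handing in.

```bash
python3 -c "
from h import *
env.close_job(); print(env.read_state()['t'])"
```

```text
the job is handed in; nothing more can be done
the job is handed in; nothing more can be done
```

The carrier is home against the stop bar, the keeper is closed behind it, and the job is handed in. The robot clock read about 60 s at the last check.

- **Nudging:** I walked the carrier in with alternating nudges on the two rear corners. In the checks, taken after the left-corner nudges, it stayed within about 2.5° of straight; by estimate it reached about 5–6° mid-cycle. It started about 4 mm right of centre, and slightly slanted pushes on both corners brought it back.
- **Bedding:** I pressed each rear corner against the stop by feel. The left held 17.1 N and the right 16.7 N at the finger, a little over the 15 N you asked for. That was deliberate, because table friction takes part of the push. No reading reached 20 N.
- **Keeper:** I pushed its peg round to its own stop. The force rose to 11 N there while the peg moved only about 0.3 mm more.

**Last checks (wrist camera):**
- The carrier is square to the bay within the measuring error, with its origin about 12 mm short of the bay's.
- It is centred to about 1 mm by the bar's screws, or 2 mm by the guide edges; those two measurements disagreed by 1.7 mm.
- The keeper lies along the bay's +y, clear of the carrier.
- The bay's screws had not moved, and the fingers had been lifted clear. I saw nothing else on the table disturbed, and the tray and drip pan were not touched.

The two corner contact positions differed by 0.6 mm. I put that down to a bay angle estimate about 0.2° off, since both corners stopped solidly.

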